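# Hang up the cleaning basket and hold the sprung bath lid at the vent mark

### The job

The wire cleaning basket has been left standing on the lid of the small ultrasonic bath: lift it off and hang it by its handle on the hook of the drain stand, free of the gripper. Then raise the bath's sprung lid by its handle until the pointer on the lid's side stands at the white marker clip on the quadrant, and finish while holding the lid still there, so that I can tighten the wing nut. Leave the marker clip and the other things on the bench as they are.

Things in the scene. Friction and masses are not known exactly. Their poses are not given: they have to be found in the camera images.
- basket_grip (a point): middle of the black sleeve grip on top of the wire basket's stiff handle: a level bar 10 mm thick, 86 mm long, along this point's y axis; z up. The basket (64 x 110 x 45 mm, about 0.14 kg) hangs below, its underside 122 mm under this point. Window under the grip, across x: 94 mm wide, 72 mm high down to the rim. At the start it stands on the bath's lid.
- hook_seat (a point): lowest dip of the drain stand's hook (top of its 8 mm round bar), where the grip must rest; hung there, the grip's middle is 5 to 12 mm above it. The hook comes from the rod and points along this point's own -x axis, roughly at the robot; the basket hangs with its grip along this point's y axis, either way round. z up.
- hook_tip (a point): top of the hook's upturned end, 25 mm further out (-x) than the seat and 26 mm higher; the grip has to pass over it while the hook goes through the window under the grip.
- stand: the drain stand (fixed): shallow steel tray foot 150 x 90 x 13 mm, 12 mm rod 285 mm tall, boss head with the hook. Origin at the foot of the rod on the bench; the hook and most of the tray lie on its -x side, the hook's dip 75 mm from the rod and 261 mm up.
- bath: the small white ultrasonic bath (fixed), 150 x 150 mm and 135 mm high with its grey lid shut. Origin on the bench under its middle; front (control panel and lid handle) faces its own -x, z up. The quadrant stay (dark steel sector with a scale) is on its left (+y) side, 85 mm from the middle; with the marker clip it rises to 0.21 m above the bench, so lift the basket clear of it.
- lid_hinge (a point): middle of the lid's hinge axis, at the bath's rear, 130 mm above the bench. The axis runs along this point's y axis.
- lid_handle (a point): middle of the lid's bar handle: a round black grip 10 mm thick, 68 mm long, parallel to the hinge (its y axis), 125 mm in front of the hinge axis and 36 mm above it when shut, 31 mm above the lid's top. It turns with the lid, and can turn between the pads of a gripper that stays vertical.
- lid (a joint): opening angle of the lid in rad: 0 shut, grows as the front edge rises (stop at 1.10). A spring in the hinge always drives it shut: about 6 N at the handle when shut, rising to about 10 N at 0.75 rad; let go, it snaps shut.
- clip (a joint): where the white marker clip sits on the quadrant, as the lid angle in rad that it marks (0.35 to 0.78). It is held by friction and must not be moved.
- pointer (a point): tip of the bright steel pointer on the left side of the lid, 98 mm from the hinge axis; it moves with the lid along the quadrant and juts out past its rim.
- mark (a point): point on the marker clip (white, 15 mm along the rim, 26 mm across it) where the pointer has to stand, also 98 mm from the hinge axis.
- pot_1_mid (a point): clear specimen pot with lid, 92 mm wide, 57 mm high, half-way up; stays
- beaker_1_mid (a point): small glass beaker, 56 mm wide, 58 mm high, half-way up; stays
- vial_1_mid (a point): small brown vial, 22 mm wide, 44 mm high, half-way up; stays
- forceps_mid (a point): steel forceps, 125 mm long, lying by the scale; stays
- bottle_1_mid (a point): blue-capped reagent bottle behind the bath, 93 mm wide, 191 mm high, half-way up; stays
- bottle_2_mid (a point): blue-capped reagent bottle further back, 93 mm wide, 191 mm high, half-way up; stays
- basket: the wire basket; origin under the middle of its underside, z up

How it is judged (in metres and radians):
On the way, in this order (a step that is already met when the one before it is completed fails the run):
1. the basket hangs by its grip in the dip of the stand's hook, clear of gripper and bench, with the lid still shut (distance between basket_grip and hook_seat below 0.03 m and contact force between basket and stand above 0.4 N and contact force between basket and the arm below 0.05 N and contact force between basket and the fingers below 0.05 N and linear speed of basket below 0.05 m/s and angle between basket's own z axis and vertical below 0.35 rad and value of joint lid below 0.05 rad), for 0.2 s.
2. the lid is raised to the marker clip and held by the gripper (distance between pointer and mark below 0.007 m and contact force between lid and the fingers above 2 N), for 0.2 s.
At the end, for the whole second after the job is handed in: the fingers hold the lid still (over 2 N on it) with its pointer within 7 mm of the marker clip's point (about 4 degrees), and the basket hangs at rest and upright (within 20 degrees) with the middle of its grip within 30 mm of the hook's dip, touched by nothing but the stand (all of step 2 and value of joint lid above 0.25 rad and velocity of joint lid between -0.05 and 0.05 rad/s and contact force between lid and basket below 0.05 N and distance between basket_grip and hook_seat below 0.03 m and contact force between basket and stand above 0.4 N and contact force between basket and the arm below 0.05 N and contact force between basket and the fingers below 0.05 N and linear speed of basket below 0.05 m/s and angle between basket's own z axis and vertical below 0.35 rad); the arm keeps its last pose, push and grip.
It fails at once if the lid is lifted with the basket still on it (value of joint lid above 0.06 rad and contact force between lid and basket above 0.05 N).
It fails at once if the marker clip is shifted (distance of mark from where it was at the start of the episode above 0.006 m).
It fails at once if another thing on the bench is disturbed (more than 30 mm) (distance of any of pot_1_mid, beaker_1_mid, vial_1_mid, forceps_mid, bottle_1_mid, bottle_2_mid from where it was at the start of the episode above 0.03 m).
It also fails if it takes over 48 s, if anything falls off the work surface, if the arm or the gripper's body presses on something with over 40 N, if the wrist force passes 120 N, or if a joint passes its speed limit or range.

### The arm

A 7-joint arm with a two-finger parallel gripper is mounted at the origin on a cart in front of the work surface, level with it; the furniture and walls round the work are solid. World frame = base frame: x ahead of the robot, y to its left, z up, the work surface at z = 0. Lengths are in m, angles in degrees, forces in N, time in s.
With the tool pointing down it reaches from about 0.425 to 0.875 m from the base axis. Payload 4.7 kg.
Tool frame: the origin (TCP) lies at the very end of the fingers, on their centre line; the grasp point (between the pads) lies env.hold_point_z behind it (env.hold_point_z is the distance from the TCP to the grasp point, in m); z points along the fingers, y is the line along which they close (so a half turn about z gives the same grasp; the last joint's range is limited). The gripper opens to 87 mm and grips with 3 to 60 N. Pads are 19 mm wide; open, the fingers measure 117 mm over their backs; the gripper's body (75 mm by 190 mm) begins 51 mm behind the grasp point.
Start: joints at [73.803, 18.392, -4.016, 83.108, 1.295, 78.541, -3.26], TCP at [0.19, -0.622, 0.223] pointing down, gripper open.
Joint ranges: [-163.93, 163.93], [-17.29, 119.83], [-79.2, 71.16], [3.27, 140.29], [-89.18, 269.18], [5.43, 117.66], [-154.24, 154.24]. Speed limits (degrees/s): [147.25, 147.25, 180, 180, 180, 180, 180].

### API

Orientations are given as [roll, pitch, yaw] about the fixed x, y, z axes, in that order (R = Rz(yaw) Ry(pitch) Rx(roll)).
In Python, from cell import env gives the robot as it stands.
- The arm moves only by the shell command python3 -m jog 'ROWS' [FORCE]. ROWS is JSON, a list of rows, each an object with "dp": the shift along the tool's x, y, z in cm, a list of three; "twist": the turn about the tool's z in degrees; "fingers": the opening, from 0 (shut) to 1 (fully open). A call has 1 to 8 rows; each row is the pose to reach, as a shift and turn from the pose commanded when the call began, along the tool's axes at that moment; what a row does not reach only later rows make up. A row lasts 1/8 s, in which the tool goes at most 62.5 mm and 10.7 degrees, less where a joint would pass 70% of its speed; a pose out of reach is approached as far as the arm can. A call with a gripper value outside its range is refused whole. The fingers move at their own pace and stop on an object; FORCE is the grip in N (left out, the last holds). Time passes only in rows, so rows that repeat a pose let the fingers close. It gives the time, the measured TCP pose, the force, the opening and the grip force at its end, in the units of the state.
- env.get_obs(): the state, without advancing time (a new reading comes with each control period).
- env.read_camera(name): name is "side" or "top" or "wrist"; returns a dict with "pixels" (400x640x3 uint8, blue, green, red), "depth" (400x640 float32, m along the optical axis (not along the pixel's ray), 0 where there is no reading), "fx", "fy", "cx", "cy" (pixels), "rvec" (rotation vector, rad) and "tvec" (3), from world to camera coordinates, as OpenCV has them. Camera axes: x right, y down, z forward; pixel columns grow to the right and rows downward; lengths in m; the calibration is good to about 2 mm. A picture is of the moment at which its call begins.
- env.sign_off(): hands the job in; it is judged then, once.
The state is a dict: "time_s": time; "qpos": joint angles; "joint_velocities": joint speeds; "effort": joint torques, N m; "tool_pos": TCP position; "tool_rot": TCP orientation; "force": force on the tool from outside, world axes, zero at the start; "wrist_torque": the same for the moment, N m; "grip_width": finger opening in m; "grasp_force": force on a finger pad.
Only numpy, scipy, OpenCV 4.12 (cv2) and the standard library are available. Lean on these libraries where they do the work, as an engineer would, in place of code of your own. Each camera call takes 0.05 s, during which the arm holds its last target. There are 200 camera calls.

## Working session

There is one attempt and no reset: what is moved stays moved. The work goes in short steps, Python scripts to look and compute and a shell command to move; the robot and the scene stay as the last step left them, time stands still between calls to the robot, and variables do not carry over. Pictures are saved under pics/ and viewed, at most 10 in all, crops included, and the job is handed in when it is done.

```bash
mkdir -p pics; ls; cat > h.py <<'E'
from cell import env
import numpy as np, cv2
def cam(n):
    c=env.read_camera(n); R=cv2.Rodrigues(np.array(c["rvec"],float))[0]; t=np.array(c["tvec"],float).reshape(3)
    c["R"]=R;c["t"]=t;c["o"]=-R.T@t
    return c
def cloud(c):
    d=c["depth"];v,u=np.mgrid[:400,:640]
    p=np.stack([(u-c["cx"])/c["fx"]*d,(v-c["cy"])/c["fy"]*d,d],-1)
    return (p-c["t"])@c["R"]
def plane(c,u,v,z):
    r=np.array([(u-c["cx"])/c["fx"],(v-c["cy"])/c["fy"],1])@c["R"]
    return c["o"]+r*(z-c["o"][2])/r[2]
E
python3 - <<'E'
from h import *
o=env.get_obs(); print({k:np.round(v,3) for k,v in o.items()}, env.hold_point_z)
for n in("side","top"):
    c=cam(n); cv2.imwrite(f"pics/{n}0.png",c["pixels"]); np.savez(f"{n}0.npz",**c); print(n,c["o"],c["R"][2])
E
```

```text
pics
{'time_s': np.float64(0.0), 'qpos': array([73.804, 18.438, -4.015, 83.174,  1.295, 78.543, -3.261]), 'joint_velocities': array([-0.024,  0.035,  0.022,  0.101,  0.085, -0.18 , -0.063]), 'effort': array([-0.0000e+00, -4.9128e+01, -4.0400e-01, -3.1253e+01, -6.4000e-02,
        4.4000e-02,  0.0000e+00]), 'tool_pos': array([ 0.19 , -0.621,  0.221]), 'tool_rot': array([-1.7989e+02,  6.0000e-03,  1.7005e+01]), 'force': array([-0.073,  0.37 ,  0.138]), 'wrist_torque': array([-0.034,  0.054, -0.024]), 'grasp_force': np.float64(0.0), 'grip_width': np.float64(0.087)} 0.0187
side [0.12582783 0.46477932 0.7738292 ] [ 0.47596069 -0.61535177 -0.628334  ]
top [ 0.39703536 -0.11068249  1.18621591] [ 0.18555316 -0.0011349  -0.98263357]
```

View pics/side0.png

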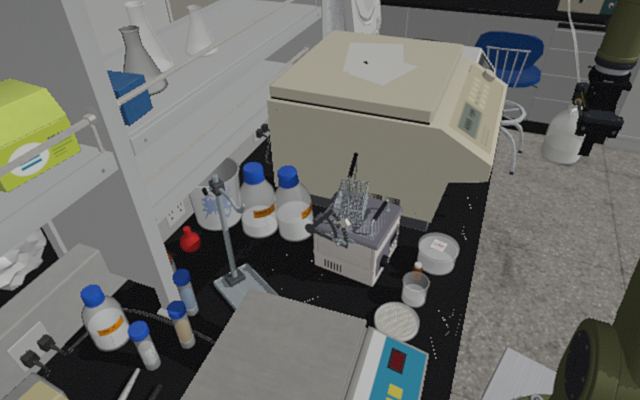

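View pics/top0.png

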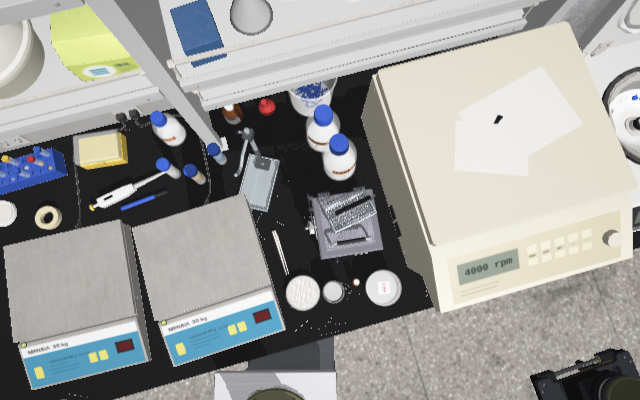

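The side view shows the bath at about (357,237), with the basket on it at (352,205). The stand rod runs from (235,275) to (217,182). In the top view the bath is at about (345,222) and the stand at about (255,170). Next I'll zoom in on both.

```bash
python3 - <<'E'
import cv2,numpy as np
t=cv2.imread("pics/top0.png")[115:275,225:395]; s=cv2.imread("pics/side0.png")[140:310,195:415]
cv2.imwrite("pics/t0z.png",cv2.resize(t,(680,640))[:600*1] if 0 else cv2.resize(t,None,fx=3.7,fy=3.7,interpolation=cv2.INTER_CUBIC))
cv2.imwrite("pics/s0z.png",cv2.resize(s,None,fx=3.5,fy=3.5,interpolation=cv2.INTER_CUBIC))
E
```

```text
(no output)
```

View pics/t0z.png

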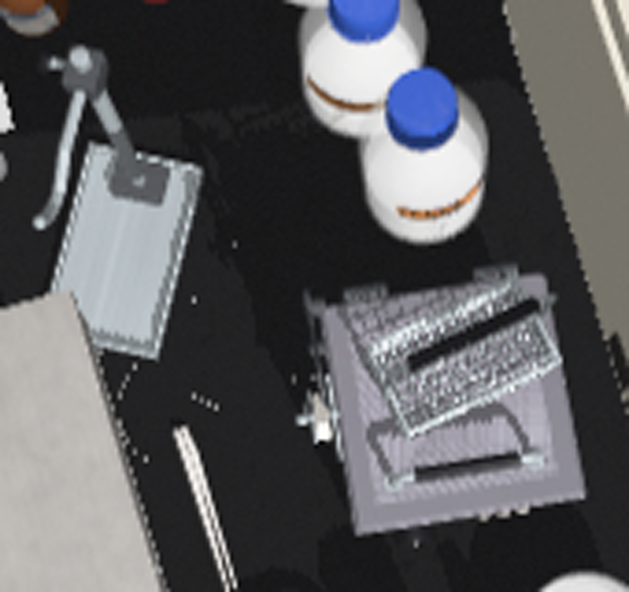

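View pics/s0z.png

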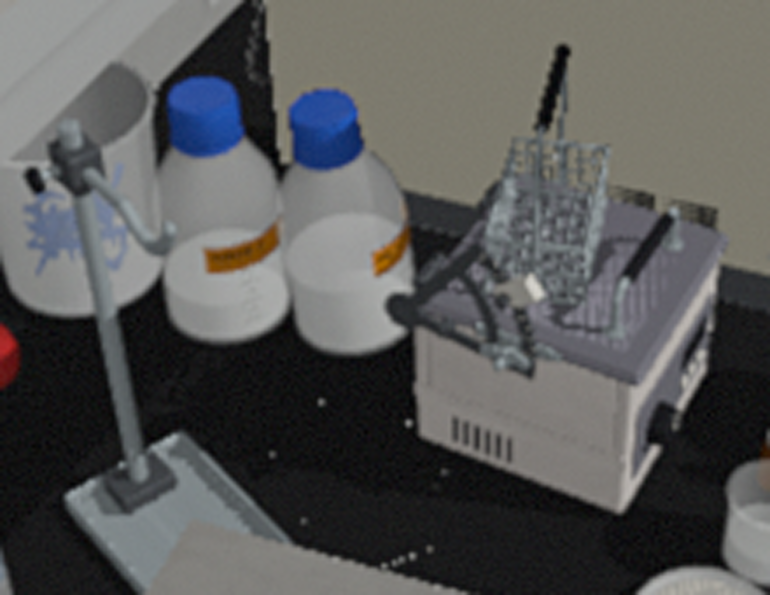

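The zooms show these positions, in full top-image pixels:
- Basket grip: black bar from (336,213) to (370,197).
- Lid handle: (337,241) to (366,239).
- Hook tip: about (236,175).
- Rod foot: about (261,164).
- White clip: about (311,231).

In the side view the grip runs from (349,176) to (356,154), the hook tip is near (242,208), and the clip is near (347,222).

```bash
python3 - <<'E'
from h import *
T=dict(np.load("top0.npz"));S=dict(np.load("side0.npz"))
tp=lambda x,y,z:plane(T,225+x/3.7,115+y/3.7,z)
sp=lambda x,y,z:plane(S,195+x/3.5,140+y/3.5,z)
P=lambda n,*a:print(n,*[np.round(i,3) for i in a])
a,b=tp(410,363,.259),tp(538,305,.259);P("gripT",a,b,(a+b)/2,np.linalg.norm(a-b),np.degrees(np.arctan2(*(a-b)[[1,0]])))
a,b=sp(543,126,.262),sp(563,48,.262);P("gripS",a,b,(a+b)/2,np.linalg.norm(a-b),np.degrees(np.arctan2(*(a-b)[[1,0]])))
a,b=tp(410,467,.168),tp(525,461,.168);P("handT",a,b,(a+b)/2,np.linalg.norm(a-b))
a,b=sp(622,282,.168),sp(672,218,.168);P("handS",a,b,(a+b)/2,np.linalg.norm(a-b))
P("tip",tp(40,222,.285),sp(165,232,.285))
P("rodfoot",tp(131,178,.01),sp(138,478,.01)); P("rodtop",tp(80,55,.285),sp(68,127,.285))
tr=[tp(*q,.013) for q in((90,145),(203,170),(157,357))];P("tray",*tr,np.linalg.norm(tr[0]-tr[1]),np.linalg.norm(tr[1]-tr[2]))
P("lid corners",*[tp(*q,.135) for q in((358,533),(585,495),(540,275),(325,305))])
C=cloud(T)
for n,m in(("hand",(470,464)),("grip",(475,333)),("tip",(42,220)),("lid",(470,510))):
    u,v=int(225+m[0]/3.7),int(115+m[1]/3.7);P(n,C[v-1:v+2,u-1:u+2].reshape(-1,3)[:, :].round(3).tolist())
# clip: white pixels
for c,n,(u0,u1,v0,v1) in((T,"T",(303,318,222,238)),(S,"S",(340,352,216,228))):
    px=c["pixels"][v0:v1,u0:u1].astype(int);m=px.min(-1)>175
    v,u=np.nonzero(m);print(n,len(u),u.mean()+u0,v.mean()+v0,px.min(-1).max());P("",np.median(cloud(c)[v0:v1,u0:u1][m],0))
E
```

```text
gripT [ 0.532 -0.154  0.259] [ 0.566 -0.231  0.259] [ 0.549 -0.192  0.259] 0.084 114.044
gripS [ 0.525 -0.15   0.262] [ 0.562 -0.226  0.262] [ 0.544 -0.188  0.262] 0.085 115.79
handT [ 0.478 -0.157  0.168] [ 0.481 -0.231  0.168] [ 0.479 -0.194  0.168] 0.074
handS [ 0.47  -0.156  0.168] [ 0.477 -0.227  0.168] [ 0.473 -0.192  0.168] 0.071
tip [0.613 0.062 0.285] [0.61  0.066 0.285]
rodfoot [0.713 0.046 0.01 ] [0.712 0.038 0.01 ]
rodtop [0.715 0.041 0.285] [0.719 0.032 0.285]
tray [0.738 0.078 0.013] [ 0.718 -0.009  0.013] [0.574 0.024 0.013] 0.089 0.148
lid corners [ 0.437 -0.124  0.135] [ 0.461 -0.274  0.135] [ 0.609 -0.249  0.135] [ 0.59  -0.103  0.135]
hand [[ 0.482 -0.193  0.172]
 [ 0.482 -0.195  0.171]
 [ 0.482 -0.198  0.17 ]
 [ 0.48  -0.193  0.169]
 [ 0.48  -0.195  0.174]
 [ 0.48  -0.197  0.172]
 [ 0.478 -0.193  0.171]
 [ 0.477 -0.195  0.174]
 [ 0.477 -0.197  0.173]]
grip [[ 0.551 -0.19   0.261]
 [ 0.551 -0.192  0.263]
 [ 0.552 -0.194  0.259]
 [ 0.549 -0.189  0.262]
 [ 0.549 -0.192  0.26 ]
 [ 0.549 -0.194  0.261]
 [ 0.547 -0.189  0.262]
 [ 0.547 -0.192  0.261]
 [ 0.547 -0.194  0.259]]
tip [[ 0.688  0.12  -0.002]
 [ 0.619  0.063  0.28 ]
 [ 0.619  0.061  0.276]
 [ 0.614  0.063  0.288]
 [ 0.615  0.062  0.285]
 [ 0.616  0.06   0.282]
 [ 0.613  0.064  0.285]
 [ 0.612  0.061  0.287]
 [ 0.613  0.06   0.286]]
lid [[ 0.456 -0.195  0.137]
 [ 0.456 -0.198  0.134]
 [ 0.456 -0.2    0.136]
 [ 0.454 -0.195  0.136]
 [ 0.454 -0.197  0.136]
 [ 0.454 -0.2    0.136]
 [ 0.451 -0.195  0.133]
 [ 0.451 -0.198  0.134]
 [ 0.451 -0.2    0.132]]
T 48 311.7083333333333 229.0 251
 [ 0.505 -0.1    0.186]
S 15 347.26666666666665 221.93333333333334 201
 [ 0.497 -0.101  0.189]
```

```bash
python3 - <<'E'
from h import *
T=dict(np.load("top0.npz"));S=dict(np.load("side0.npz"))
C=np.concatenate([cloud(T)[T["depth"]>0],cloud(S)[S["depth"]>0]])
# max height map on 10cm grid, ignoring robot
xs=np.arange(.2,.9,.1);ys=np.arange(.3,-.75,-.1)
print("cols y",ys.round(1))
for x in xs:
    print(round(x,1),[round(float(C[(abs(C[:,0]-x-.05)<.05)&(abs(C[:,1]-y+.05)<.05)][:,2].max(initial=-9)),2) for y in ys])
E
python3 -m jog '[{"dp":[0,0,-6]},{"dp":[0,0,-12]},{"dp":[0,0,-18],"twist":-10},{"dp":[0,0,-19],"twist":-20},{"dp":[0,0,-19],"twist":-30},{"dp":[0,0,-19],"twist":-40},{"dp":[0,0,-19],"twist":-50},{"dp":[0,0,-19],"twist":-60}]'
```

```text
cols y [ 0.3  0.2  0.1 -0.  -0.1 -0.2 -0.3 -0.4 -0.5 -0.6 -0.7]
0.2 [0.08, 0.07, 0.06, 0.05, 0.01, 0.01, 0.01, -0.77, 0.55, 0.54, 0.34]
0.3 [0.08, 0.08, 0.08, 0.06, 0.06, 0.06, 0.3, 0.29, 0.28, 0.26, 0.0]
0.4 [0.08, 0.08, 0.08, 0.19, 0.2, 0.17, 0.35, 0.35, 0.35, 0.31, 0.31]
0.5 [0.08, 0.09, 0.08, 0.21, 0.27, 0.34, 0.35, 0.35, 0.35, 0.35, 0.35]
0.6 [0.12, 0.12, 0.29, 0.14, 0.2, 0.35, 0.35, 0.35, 0.35, 0.35, 0.35]
0.7 [0.71, 0.69, 0.47, 0.41, 0.2, 0.35, 0.35, 0.35, 0.35, 0.35, 0.35]
0.8 [0.62, 0.62, 0.53, 0.48, 0.47, 0.47, 0.47, 0.35, 0.35, 0.35, 0.37]validation failed for argument at $[0]...
```

```bash
python3 - <<'E'
from h import *
T=dict(np.load("top0.npz"));S=dict(np.load("side0.npz"))
C=np.concatenate([cloud(T)[T["depth"]>0],cloud(S)[S["depth"]>0]])
def m(xs,ys,s):
    print("cols y",ys.round(2))
    for x in xs: print(round(x,2),[round(float(C[(abs(C[:,0]-x)<s/2)&(abs(C[:,1]-y)<s/2)][:,2].max(initial=-9)),2) for y in ys])
m(np.arange(.3,.75,.05),np.arange(-.2,-.4,-.02),.03)
m(np.arange(.66,.9,.03),np.arange(.2,-.2,-.03),.03)
E
python3 -m jog '[{"dp":[0,0,-6],"twist":0,"fingers":1},{"dp":[0,0,-12],"twist":0,"fingers":1},{"dp":[0,0,-18],"twist":-10,"fingers":1},{"dp":[0,0,-19],"twist":-20,"fingers":1},{"dp":[0,0,-19],"twist":-30,"fingers":1},{"dp":[0,0,-19],"twist":-40,"fingers":1},{"dp":[0,0,-19],"twist":-50,"fingers":1},{"dp":[0,0,-19],"twist":-60,"fingers":1}]'
```

```text
cols y [-0.2  -0.22 -0.24 -0.26 -0.28 -0.3  -0.32 -0.34 -0.36 -0.38]
0.3 [0.01, 0.01, 0.01, 0.01, 0.01, 0.01, 0.01, 0.01, 0.0, 0.0]
0.35 [0.01, 0.01, 0.06, 0.06, 0.06, 0.06, 0.06, 0.06, 0.28, 0.28]
0.4 [0.05, 0.05, 0.06, 0.06, 0.06, 0.06, 0.06, 0.3, 0.3, 0.3]
0.45 [0.14, 0.14, 0.14, 0.14, 0.14, 0.01, 0.34, 0.35, 0.35, 0.35]
0.5 [0.18, 0.17, 0.17, 0.14, 0.14, 0.01, 0.35, 0.35, 0.35, 0.35]
0.55 [0.27, 0.27, 0.26, 0.18, 0.01, 0.35, 0.35, 0.35, 0.35, 0.35]
0.6 [0.18, 0.18, 0.18, 0.14, 0.34, 0.35, 0.35, 0.35, 0.35, 0.35]
0.65 [0.1, 0.01, 0.01, 0.01, 0.35, 0.35, 0.35, 0.35, 0.35, 0.35]
0.7 [0.2, 0.14, 0.01, 0.35, 0.35, 0.35, 0.35, 0.35, 0.35, 0.35]
cols y [ 0.2   0.17  0.14  0.11  0.08  0.05  0.02 -0.01 -0.04 -0.07 -0.1  -0.13
 -0.16 -0.19]
0.66 [0.12, 0.01, 0.01, 0.02, 0.01, 0.28, 0.02, 0.02, 0.01, 0.01, 0.01, 0.12, 0.14, 0.13]
0.69 [0.12, 0.01, 0.01, 0.01, 0.02, 0.3, 0.29, 0.02, 0.01, 0.01, 0.01, 0.18, 0.2, 0.2]
0.72 [0.01, 0.12, 0.12, 0.01, 0.28, 0.3, 0.3, 0.02, 0.01, 0.01, 0.01, 0.19, 0.2, 0.2]
0.75 [0.7, 0.69, 0.65, 0.4, 0.02, 0.01, 0.01, 0.01, 0.01, 0.01, 0.14, 0.19, 0.19, 0.19]
0.78 [0.63, 0.67, 0.48, 0.47, 0.47, 0.47, 0.41, 0.01, 0.01, 0.12, 0.2, 0.2, 0.19, 0.0]
0.81 [0.63, 0.61, 0.48, 0.48, 0.48, 0.48, 0.47, 0.47, 0.47, 0.41, 0.41, 0.2, 0.19, 0.01]
0.84 [0.62, 0.58, 0.48, 0.48, 0.48, 0.48, 0.41, 0.47, 0.47, 0.47, 0.47, 0.47, 0.47, 0.41]
0.87 [0.62, 0.48, 0.48, 0.48, 0.48, 0.46, 0.48, 0.47, 0.41, 0.41, 0.41, 0.47, 0.47, 0.47]
time_s: 1.1
tool_pos: [0.19, -0.6215, 0.4119]
tool_rot: [-180.0, -0.1, 77.3]
force: [-0.7, 0.2, 0.2]
grip_width: 0.0867
grasp_force: 0.0
```

```bash
python3 -m jog '[{"dp":[5,2.8,0],"twist":-5,"fingers":1},{"dp":[10.4,5.8,0],"twist":-10,"fingers":1},{"dp":[15.8,8.8,0],"twist":-15,"fingers":1},{"dp":[21.2,11.8,0],"twist":-20,"fingers":1},{"dp":[26.6,14.8,0],"twist":-25,"fingers":1},{"dp":[32,17.8,0],"twist":-30,"fingers":1},{"dp":[37.4,20.8,0],"twist":-35,"fingers":1},{"dp":[42,23.4,0],"twist":-37.2,"fingers":1}]'
python3 -m jog '[{"dp":[0,0,0],"twist":0,"fingers":1}]'
python3 - <<'E'
from h import *
o=env.get_obs();print(o["tool_pos"],o["tool_rot"],o["qpos"])
c=cam("wrist");cv2.imwrite("pics/w1.png",c["pixels"]);np.savez("w1.npz",**c)
E
```

```text
time_s: 2.1
tool_pos: [0.5137, -0.2626, 0.4123]
tool_rot: [-180.0, -0.0, 114.4]
force: [1.2, -1.2, 1.4]
grip_width: 0.0874
grasp_force: 0.0
time_s: 2.22
tool_pos: [0.5153, -0.2594, 0.4121]
tool_rot: [179.9, -0.1, 114.8]
force: [0.1, -0.6, -0.2]
grip_width: 0.087
grasp_force: 0.0
[ 0.51529459 -0.25942681  0.41207388] [ 1.79906611e+02 -1.25701319e-01  1.14782754e+02] [ 51.17014444  10.51655848 -32.39809805  72.9454989    5.51240389
  98.12924134  44.77211399]
```

View pics/w1.png

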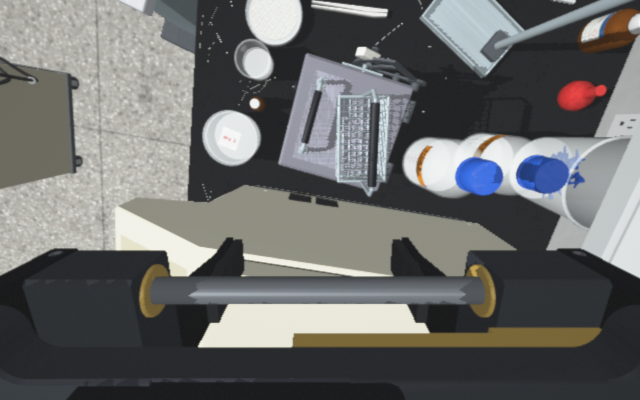

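The wrist view shows the basket grip as a vertical black bar from (377,98) to (374,186), the lid handle from (318,83) to (306,150), and the clip near (367,50).

```bash
python3 - <<'E'
from h import *
c=dict(np.load("w1.npz"))
g=cv2.cvtColor(c["pixels"],cv2.COLOR_BGR2GRAY)
for n,(u0,u1,v0,v1),z in(("grip",(366,388,88,190),.26),("hand",(298,326,78,156),.169)):
    m=(g[v0:v1,u0:u1]<60).astype(np.uint8);k,l,st,ce=cv2.connectedComponentsWithStats(m);i=1+np.argmax(st[1:,4])
    v,u=np.nonzero(l==i);(cx,cy),(w,h),a=cv2.minAreaRect(np.c_[u+u0,v+v0].astype(np.float32));
    d=np.linalg.svd(np.c_[u-u.mean(),v-v.mean()],full_matrices=False)[2][0];t=np.c_[u-u.mean(),v-v.mean()]@d;ctr=np.array([cx,cy])
    L=max(w,h)/2;e=[plane(c,*(ctr+s*L*d),z) for s in(1,-1)]
    print(n,ctr,w,h,e,(e[0]+e[1])/2,np.linalg.norm(e[0]-e[1]),np.degrees(np.arctan2(*(e[0]-e[1])[[1,0]])),np.median(cloud(c)[v+v0,u+u0],0))
m=g[42:60,355:380]>190;v,u=np.nonzero(m);print("clip",u.mean()+355,v.mean()+42,np.median(cloud(c)[v+42,u+355],0))
E
```

```text
grip [374.7477417 144.965271 ] 4.195533752441406 82.14332580566406 [array([ 0.56753765, -0.22831402,  0.26      ]), array([ 0.53247377, -0.15293923,  0.26      ])] [ 0.55000571 -0.19062663  0.26      ] 0.0831314337057804 -65.0524497552171 [ 0.54978071 -0.19042174  0.26102592]
hand [312.50994873 117.00254822] 3.669517993927002 52.15663146972656 [array([ 0.48422613, -0.22449246,  0.169     ]), array([ 0.47423109, -0.16035726,  0.169     ])] [ 0.47922861 -0.19242486  0.169     ] 0.06490935774842371 -81.14209361835981 [ 0.47909247 -0.19083718  0.16948057]
clip 364.4751773049645 52.07801418439716 [ 0.50280678 -0.10016711  0.18854754]
```

```bash
python3 -m jog '[{"dp":[1.4,3,0],"twist":0,"fingers":1},{"dp":[2.7,6,0],"twist":0,"fingers":1},{"dp":[2.7,6,3],"twist":0,"fingers":1},{"dp":[2.7,6,7],"twist":0,"fingers":1},{"dp":[2.7,6,11],"twist":0,"fingers":1},{"dp":[2.7,6,15],"twist":0,"fingers":1},{"dp":[2.7,6,16.9],"twist":0,"fingers":1},{"dp":[2.7,6,16.9],"twist":0,"fingers":1}]'
```

```text
time_s: 3.28
tool_pos: [0.5551, -0.2168, 0.2425]
tool_rot: [-179.9, -0.1, 114.1]
force: [-0.3, -0.2, 0.1]
grip_width: 0.087
grasp_force: 0.0
```

```bash
python3 -m jog '[{"dp":[0.5,0.6,0],"twist":-0.7,"fingers":1},{"dp":[0.5,0.6,0],"twist":-0.7,"fingers":0},{"dp":[0.5,0.6,0],"twist":-0.7,"fingers":0},{"dp":[0.5,0.6,0],"twist":-0.7,"fingers":0},{"dp":[0.5,0.6,0],"twist":-0.7,"fingers":0},{"dp":[0.5,0.6,0],"twist":-0.7,"fingers":0},{"dp":[0.5,0.6,0],"twist":-0.7,"fingers":0}]' 30
```

```text
time_s: 4.15
tool_pos: [0.5596, -0.2088, 0.2435]
tool_rot: [-180.0, 0.0, 114.9]
force: [-0.2, -0.8, 0.1]
grip_width: 0.0348
grasp_force: 0.0
```

```bash
python3 -m jog '[{"dp":[0,0,0],"twist":0,"fingers":0},{"dp":[0,0,0],"twist":0,"fingers":0},{"dp":[0,0,0],"twist":0,"fingers":0},{"dp":[0,0,0],"twist":0,"fingers":0},{"dp":[0,0,0],"twist":0,"fingers":0},{"dp":[0,0,0],"twist":0,"fingers":0}]' 30
```

```text
time_s: 4.9
tool_pos: [0.5595, -0.2088, 0.2436]
tool_rot: [-180.0, 0.0, 114.9]
force: [-1.1, -0.8, -0.0]
grip_width: 0.0091
grasp_force: 30.0
```

```bash
python3 -m jog '[{"dp":[0,0,-2],"twist":0,"fingers":0},{"dp":[0,0,-5],"twist":0,"fingers":0},{"dp":[0,0,-9],"twist":0,"fingers":0},{"dp":[0,0,-13],"twist":0,"fingers":0},{"dp":[2,0.8,-14.5],"twist":2,"fingers":0},{"dp":[5,2,-14.5],"twist":6,"fingers":0},{"dp":[8.5,3.5,-14.5],"twist":11,"fingers":0},{"dp":[12,5,-14.5],"twist":17,"fingers":0}]'
python3 -m jog '[{"dp":[0,0,0],"twist":0,"fingers":0}]'
```

```text
time_s: 5.9
tool_pos: [0.5543, -0.0776, 0.3883]
tool_rot: [180.0, -0.0, 97.7]
force: [0.5, 0.1, -1.0]
grip_width: 0.0087
grasp_force: 30.0
time_s: 6.02
tool_pos: [0.5545, -0.074, 0.389]
tool_rot: [179.9, -0.1, 98.3]
force: [0.7, 0.2, -1.4]
grip_width: 0.009
grasp_force: 30.0
```

```bash
python3 -m jog '[{"dp":[3,0.2,0],"twist":4,"fingers":0},{"dp":[6,0.5,0],"twist":8,"fingers":0},{"dp":[9,0.7,0],"twist":12,"fingers":0},{"dp":[12,0.9,0],"twist":17,"fingers":0},{"dp":[13,1,0],"twist":20.8,"fingers":0},{"dp":[13,1,0],"twist":20.8,"fingers":0},{"dp":[13,1,0],"twist":20.8,"fingers":0}]'
python3 - <<'E'
from h import *
o=env.get_obs();print(o["tool_pos"],o["tool_rot"])
cs=[]
for n in("side","top","wrist"):
    c=cam(n);np.savez(n+"2.npz",**c);cs.append(c["pixels"])
a=cv2.resize(cs[0][110:310,150:390],(400,333),interpolation=cv2.INTER_CUBIC);b=cv2.resize(cs[1][90:260,190:394],(400,333),interpolation=cv2.INTER_CUBIC)
w=cv2.resize(cs[2],(400,250))
im=np.zeros((583,800,3),np.uint8);im[:333,:400]=a;im[:333,400:]=b;im[333:,:400]=w;cv2.imwrite("pics/m2.png",im)
E
```

```text
time_s: 6.9
tool_pos: [0.5467, 0.0498, 0.3883]
tool_rot: [-180.0, 0.0, 77.1]
force: [-0.2, 0.2, -0.4]
grip_width: 0.0086
grasp_force: 30.0
[0.54669204 0.04981454 0.38825781] [-1.79990598e+02  3.92728865e-02  7.70732629e+01]
```

View pics/m2.png

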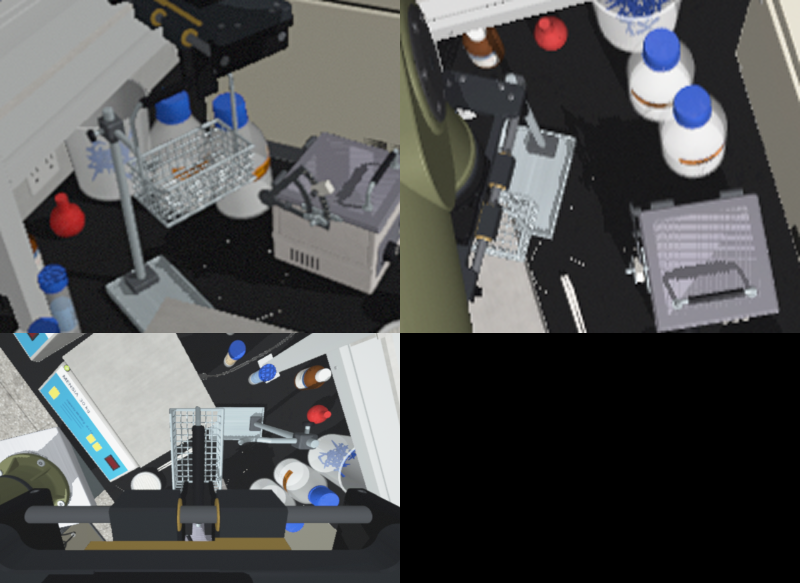

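The wrist view, at 0.625 scale, shows the grip bar at (197,427) to (197,490) and the boss head at (305,438). The rod and hook lie around (250–300, 425–442). I'll zoom there.

```bash
python3 - <<'E'
from h import *
c=dict(np.load("wrist2.npz"));cv2.imwrite("pics/w2z.png",cv2.resize(c["pixels"][100:260,260:530],None,fx=2.9,fy=2.9,interpolation=cv2.INTER_CUBIC))
E
```

```text
(no output)
```

View pics/w2z.png

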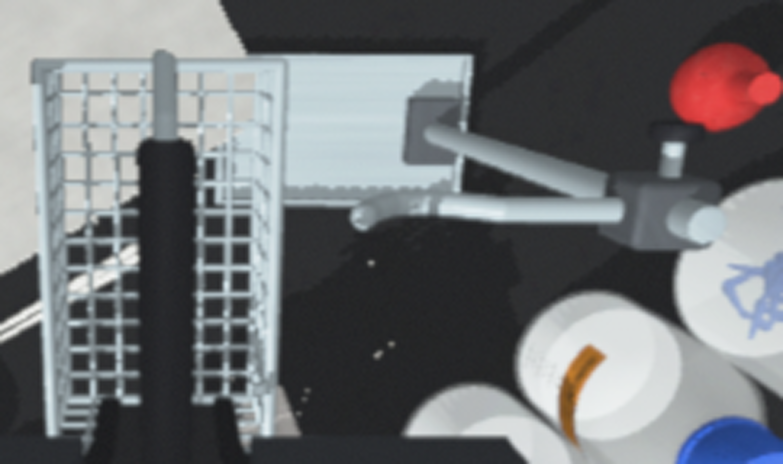

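The hook tip is at zoom (363,216), with its shank running level to (615,210). The far end of the sleeve is at zoom (166,142).

```bash
python3 - <<'E'
from h import *
c=dict(np.load("wrist2.npz"));p=lambda x,y,z:plane(c,260+x/2.9,100+y/2.9,z)
C=cloud(c)
t=p(361,216,.285);r=p(710,222,.285);s=p(600,210,.278)
print("tip",t,"rod top",r,"shank",s,"yaw tip-rod",np.degrees(np.arctan2(*(r-t)[[1,0]])),np.linalg.norm(r-t))
e=p(166,142,.407);f=p(166,400,.407);print("sleeve end",e,"dir",np.degrees(np.arctan2(*(e-f)[[1,0]])))
for x,y in((363,214),(500,209),(600,210),(710,222),(166,150),(166,250)):print(C[100+int(y/2.9),260+int(x/2.9)].round(3))
mid=e-.043*(e-f)/np.linalg.norm(e-f);print("grip mid",mid)
E
```

```text
tip [0.61192525 0.06385298 0.285     ] rod top [0.71638596 0.03776626 0.285     ] shank [0.68682577 0.04710759 0.278     ] yaw tip-rod -14.021552112731715 0.10766873974570294
sleeve end [0.56137418 0.11213409 0.407     ] dir 76.99650564168928
[0.612 0.065 0.287]
[0.657 0.053 0.273]
[0.688 0.046 0.274]
[0.709 0.042 0.296]
[0.561 0.111 0.406]
[0.557 0.095 0.408]
grip mid [0.55169873 0.07023676 0.407     ]
```

```bash
python3 -m jog '[{"dp":[0.4,0,2],"twist":0,"fingers":0},{"dp":[0.7,0,5],"twist":0,"fingers":0},{"dp":[0.7,0,8],"twist":0,"fingers":0},{"dp":[0.7,0,9.2],"twist":0,"fingers":0},{"dp":[0.7,0,9.2],"twist":0,"fingers":0},{"dp":[0.7,0,9.2],"twist":0,"fingers":0}]'
python3 - <<'E'
from h import *
o=env.get_obs();print(o["tool_pos"],o["tool_rot"])
R=lambda a:np.array([[np.cos(a),np.sin(a)],[np.sin(a),-np.cos(a)]])
a=np.radians(o["tool_rot"][2]);mid=np.array(o["tool_pos"])[:2]+.021*np.array([np.cos(a),np.sin(a)])
print("cm tool xy to seat",R(a).T@(np.array([.638,.058])-mid)*100)
E
```

```text
time_s: 7.8
tool_pos: [0.5487, 0.0582, 0.2979]
tool_rot: [179.9, -0.0, 77.1]
force: [0.4, -0.9, -1.1]
grip_width: 0.0087
grasp_force: 30.0
[0.54871861 0.05819996 0.29787709] [ 1.79886031e+02 -3.26603699e-02  7.71010516e+01]
cm tool xy to seat [-0.12644353  8.70730349]
```

```bash
python3 -m jog '[{"dp":[-0.1,1.5,0],"twist":0,"fingers":0},{"dp":[-0.1,3.2,0],"twist":0,"fingers":0},{"dp":[-0.1,5,0],"twist":0,"fingers":0},{"dp":[-0.1,6.7,0],"twist":0,"fingers":0},{"dp":[-0.1,8,0],"twist":0,"fingers":0},{"dp":[-0.1,8.7,0],"twist":0,"fingers":0},{"dp":[-0.1,8.7,0],"twist":0,"fingers":0},{"dp":[-0.1,8.7,0],"twist":0,"fingers":0}]'
python3 - <<'E'
from h import *
c=cam("wrist");np.savez("w3.npz",**c);s=cam("side")
im=np.zeros((600,800,3),np.uint8);im[:320,:560]=cv2.resize(c["pixels"][100:260,240:520],None,fx=2,fy=2,interpolation=cv2.INTER_CUBIC);im[320:,:500]=cv2.resize(s["pixels"][150:290,170:420],None,fx=2,fy=2,interpolation=cv2.INTER_CUBIC);cv2.imwrite("pics/m3.png",im)
E
```

```text
time_s: 8.8
tool_pos: [0.6323, 0.0381, 0.2967]
tool_rot: [-180.0, 0.0, 77.1]
force: [0.1, -0.7, -1.5]
grip_width: 0.0087
grasp_force: 30.0
```

View pics/m3.png

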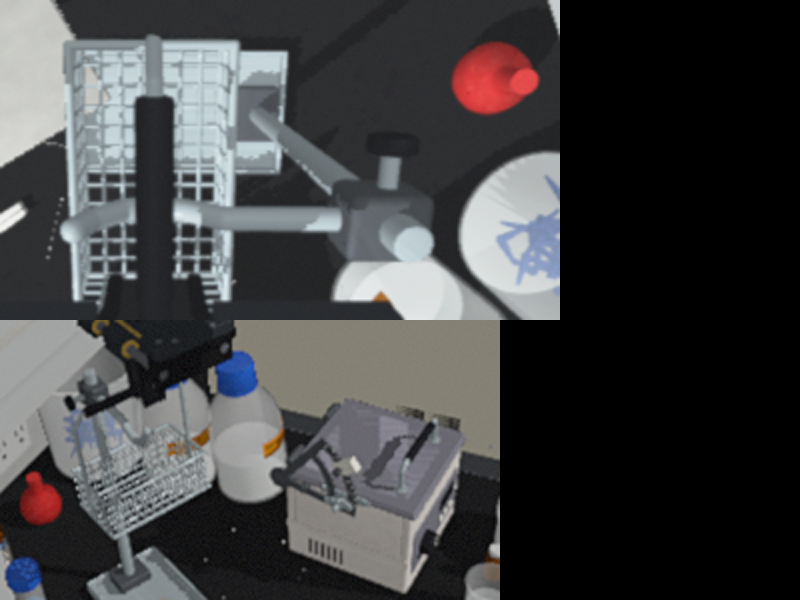

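The hook passes under the grip, with its tip at (70,230) on the near side and the fingers well clear at y>275. Now I'll lower it.

```bash
python3 -m jog '[{"dp":[0,0,1],"twist":0,"fingers":0},{"dp":[0,0,2],"twist":0,"fingers":0},{"dp":[0,0,3],"twist":0,"fingers":0},{"dp":[0,0,3.6],"twist":0,"fingers":0},{"dp":[0,0,4],"twist":0,"fingers":0},{"dp":[0,0,4],"twist":0,"fingers":0},{"dp":[0,0,4],"twist":0,"fingers":0}]'
```

```text
time_s: 9.78
tool_pos: [0.6328, 0.0378, 0.2569]
tool_rot: [180.0, -0.0, 77.1]
force: [0.2, 0.4, -1.5]
grip_width: 0.009
grasp_force: 30.0
```

```bash
python3 -m jog '[{"dp":[0,0,0.1],"twist":0,"fingers":0},{"dp":[0,0,0.2],"twist":0,"fingers":0},{"dp":[0,0,0.3],"twist":0,"fingers":0},{"dp":[0,0,0.3],"twist":0,"fingers":0}]'
```

```text
time_s: 10.28
tool_pos: [0.6325, 0.0377, 0.2534]
tool_rot: [-180.0, 0.0, 77.1]
force: [-0.4, -0.4, -0.9]
grip_width: 0.0089
grasp_force: 30.0
```

```bash
python3 -m jog '[{"dp":[0,0,0.1],"twist":0,"fingers":0},{"dp":[0,0,0.1],"twist":0,"fingers":0.3},{"dp":[0,0,0.1],"twist":0,"fingers":0.6},{"dp":[0,0,0.1],"twist":0,"fingers":0.6},{"dp":[0,0,0.1],"twist":0,"fingers":0.6},{"dp":[0,0,0.1],"twist":0,"fingers":0.6},{"dp":[0,0,0.1],"twist":0,"fingers":0.6},{"dp":[0,0,0.1],"twist":0,"fingers":0.6}]'
```

```text
time_s: 11.28
tool_pos: [0.6326, 0.0377, 0.2525]
tool_rot: [-180.0, 0.0, 77.1]
force: [0.4, -0.2, 1.1]
grip_width: 0.0519
grasp_force: 0.0
```

```bash
python3 -m jog '[{"dp":[0,0,-2],"twist":0,"fingers":0.6},{"dp":[0,0,-5],"twist":0,"fingers":0.6},{"dp":[0,0,-9],"twist":0,"fingers":0.6},{"dp":[0,0,-12],"twist":0,"fingers":0.6},{"dp":[-4,-1.5,-13],"twist":-4,"fingers":0.6},{"dp":[-9,-3.4,-13],"twist":-8,"fingers":0.6},{"dp":[-14,-5.3,-13],"twist":-12,"fingers":0.6},{"dp":[-19,-7.2,-13],"twist":-17,"fingers":0.6}]'
python3 -m jog '[{"dp":[-2,-1,0],"twist":-5,"fingers":0.6},{"dp":[-2,-1,0],"twist":-5,"fingers":0.6},{"dp":[-2,-1,0],"twist":-5,"fingers":0.6}]'
python3 - <<'E'
from h import *
o=env.get_obs();print(o["tool_pos"],o["tool_rot"])
a=np.radians(o["tool_rot"][2]);R=np.array([[np.cos(a),np.sin(a)],[np.sin(a),-np.cos(a)]])
print("cm tool xy to handle",R.T@(np.array([.479,-.192])-o["tool_pos"][:2])*100)
ims=[]
for n in("wrist","side"):
    c=cam(n);np.savez(n+"4.npz",**c);ims.append(c["pixels"])
im=np.zeros((600,800,3),np.uint8)
im[:325,:520]=cv2.resize(ims[0],(520,325));im[325:,:490]=cv2.resize(ims[1][150:287,170:415],(490,275),interpolation=cv2.INTER_CUBIC)
cv2.imwrite("pics/m4.png",im)
E
```

```text
time_s: 12.28
tool_pos: [0.5192, -0.1325, 0.3843]
tool_rot: [179.9, 0.1, 94.3]
force: [0.3, -0.8, 0.6]
grip_width: 0.0521
grasp_force: 0.0
time_s: 12.65
tool_pos: [0.5123, -0.1502, 0.3834]
tool_rot: [179.9, -0.0, 99.2]
force: [0.3, 0.4, 0.5]
grip_width: 0.0524
grasp_force: 0.0
[ 0.51225384 -0.15019915  0.38339444] [ 1.79915528e+02 -1.22866311e-02  9.91619508e+01]
cm tool xy to handle [-3.59726964 -3.94853639]
```

View pics/m4.png

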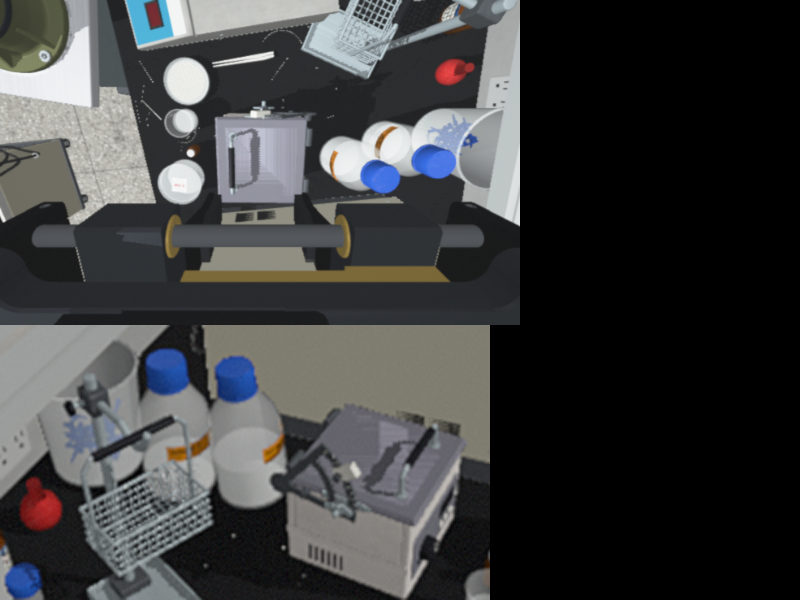

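The basket hangs on the hook, with its grip at (95–175, 420–460) in the side crop. The lid is clear and shut. Now the handle.

```bash
python3 -m jog '[{"dp":[-2,-2,0],"twist":0,"fingers":0.6},{"dp":[-3.6,-3.9,2],"twist":0,"fingers":0.6},{"dp":[-3.6,-3.9,7],"twist":0,"fingers":0.6},{"dp":[-3.6,-3.9,12],"twist":0,"fingers":0.6},{"dp":[-3.6,-3.9,16],"twist":0,"fingers":0.6},{"dp":[-3.6,-3.9,18],"twist":0,"fingers":0.6},{"dp":[-3.6,-3.9,18],"twist":0,"fingers":0.6},{"dp":[-3.6,-3.9,18],"twist":0,"fingers":0.6}]'
```

```text
time_s: 13.75
tool_pos: [0.4797, -0.1932, 0.2037]
tool_rot: [179.9, 0.0, 99.2]
force: [0.8, -0.1, -0.6]
grip_width: 0.0522
grasp_force: 0.0
```

```bash
python3 -m jog '[{"dp":[0,0,2],"twist":0,"fingers":0.6},{"dp":[0,0,4],"twist":0,"fingers":0.6},{"dp":[0,0,5.1],"twist":0,"fingers":0.6},{"dp":[0,0,5.1],"twist":0,"fingers":0.4},{"dp":[0,0,5.1],"twist":0,"fingers":0},{"dp":[0,0,5.1],"twist":0,"fingers":0},{"dp":[0,0,5.1],"twist":0,"fingers":0},{"dp":[0,0,5.1],"twist":0,"fingers":0}]' 35
python3 -m jog '[{"dp":[0,0,0],"twist":0,"fingers":0},{"dp":[0,0,0],"twist":0,"fingers":0},{"dp":[0,0,0],"twist":0,"fingers":0},{"dp":[0,0,0],"twist":0,"fingers":0}]' 35
```

```text
time_s: 14.75
tool_pos: [0.4772, -0.1941, 0.1516]
tool_rot: [-179.8, -0.0, 99.1]
force: [-9.1, -1.2, 6.4]
grip_width: 0.0101
grasp_force: 4.5
time_s: 15.25
tool_pos: [0.4769, -0.1942, 0.1516]
tool_rot: [-179.8, -0.0, 99.1]
force: [-5.7, 0.1, 3.6]
grip_width: 0.009
grasp_force: 35.0
```

```bash
python3 -m jog '[{"dp":[0,0.2,-0.6],"twist":0,"fingers":0},{"dp":[0,0.4,-1.2],"twist":0,"fingers":0},{"dp":[0,0.7,-1.8],"twist":0,"fingers":0},{"dp":[0,1,-2.4],"twist":0,"fingers":0},{"dp":[0,1.3,-3],"twist":0,"fingers":0},{"dp":[0,1.6,-3.5],"twist":0,"fingers":0},{"dp":[0,2.4,-4.6],"twist":0,"fingers":0},{"dp":[0,2.4,-4.6],"twist":0,"fingers":0}]' 40
python3 - <<'E'
from h import *
ims=[]
for n in("side","top","wrist"):
    c=cam(n);np.savez(n+"5.npz",**c);ims.append(c["pixels"])
im=np.zeros((600,800,3),np.uint8);f=lambda a,s:cv2.resize(a,s,interpolation=cv2.INTER_CUBIC)
im[:400,:400]=f(ims[0][170:270,300:400],(400,400));im[:400,400:]=f(ims[1][180:270,290:380],(400,400));im[400:,:320]=f(ims[2],(320,200))
s0=np.load("side0.npz")["pixels"];im[400:,400:]=f(s0[200:250,310:410],(400,200))
cv2.imwrite("pics/m5.png",im)
E
```

```text
time_s: 16.25
tool_pos: [0.4987, -0.1909, 0.1969]
tool_rot: [-179.5, -0.1, 99.0]
force: [-11.3, -2.6, -2.2]
grip_width: 0.0088
grasp_force: 40.0
```

View pics/m5.png

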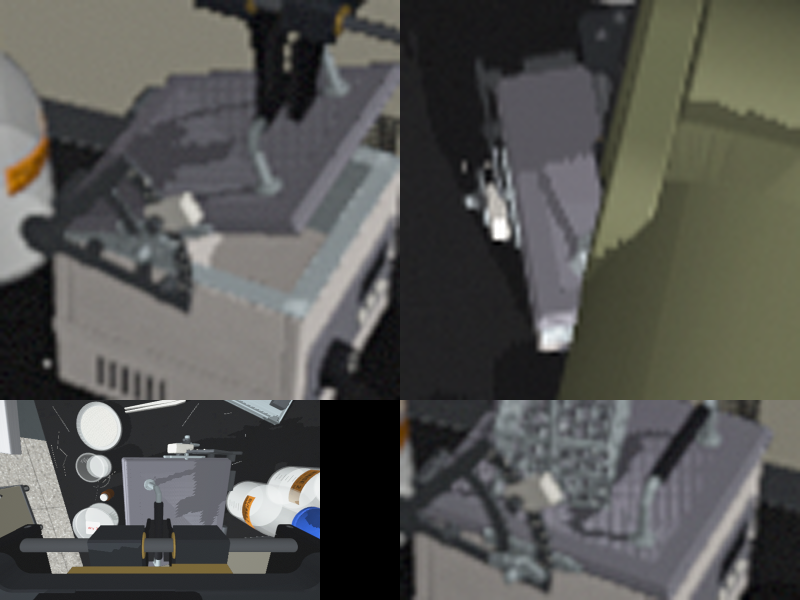

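The side crop shows the white clip at (190,208) and the steel of the pointer or wing nut at about (150–185, 240). The pointer still looks below the clip. I'll work out the angles of both about the hinge from the depth.

```bash
cat > ang.py <<'E'
from h import *
H=np.array([.6005,-.1745,.130]);a=np.radians(9);X=np.array([np.cos(a),np.sin(a),0]);Y=np.array([-np.sin(a),np.cos(a),0])
def pol(c):
    d=cloud(c)-H;x=-(d@X);y=d@Y;z=d[...,2]
    return np.hypot(x,z),np.degrees(np.arctan2(z,x)),y
def hist(c,tag,ys=(.078,.125)):
    r,t,y=pol(c);g=c["pixels"].astype(int);m=(c["depth"]>0)&(y>ys[0])&(y<ys[1])&(r>.08)&(r<.125)&(t>-10)&(t<70)
    print(tag,"pix",m.sum())
    for k in range(-10,70,4):
        q=m&(t>=k)&(t<k+4)
        if q.sum(): print(k,q.sum(),"rmax %.3f y %.3f..%.3f gray med %d max %d; n r>.1: %d"%(r[q].max(),y[q].min(),y[q].max(),np.median(g[q].min(-1)),g[q].min(-1).max(),(r[q]>.1).sum()), "bright n",(g[q].min(-1)>130).sum())
E
python3 - <<'E'
from ang import *
for n in("side4","side5","wrist5"): hist(dict(np.load(n+".npz")),n)
E
```

```text
side4 pix 307
-10 7 rmax 0.090 y 0.085..0.087 gray med 51 max 63; n r>.1: 0 bright n 0
-6 4 rmax 0.091 y 0.086..0.088 gray med 68 max 69; n r>.1: 0 bright n 0
-2 31 rmax 0.124 y 0.078..0.096 gray med 88 max 110; n r>.1: 7 bright n 0
2 39 rmax 0.113 y 0.078..0.095 gray med 103 max 129; n r>.1: 10 bright n 0
6 14 rmax 0.092 y 0.085..0.094 gray med 67 max 129; n r>.1: 0 bright n 0
10 13 rmax 0.092 y 0.082..0.088 gray med 67 max 90; n r>.1: 0 bright n 0
14 10 rmax 0.091 y 0.085..0.088 gray med 56 max 82; n r>.1: 0 bright n 0
18 9 rmax 0.092 y 0.085..0.088 gray med 68 max 89; n r>.1: 0 bright n 0
22 14 rmax 0.092 y 0.084..0.088 gray med 77 max 107; n r>.1: 0 bright n 0
26 5 rmax 0.108 y 0.090..0.093 gray med 125 max 175; n r>.1: 1 bright n 1
30 41 rmax 0.109 y 0.085..0.100 gray med 124 max 204; n r>.1: 19 bright n 14
34 54 rmax 0.109 y 0.084..0.101 gray med 123 max 200; n r>.1: 24 bright n 10
38 13 rmax 0.094 y 0.085..0.091 gray med 67 max 109; n r>.1: 0 bright n 0
42 13 rmax 0.093 y 0.083..0.088 gray med 71 max 106; n r>.1: 0 bright n 0
46 13 rmax 0.094 y 0.084..0.088 gray med 70 max 102
[... 1884 characters left out ...]
bright n 6
22 234 rmax 0.122 y 0.078..0.095 gray med 148 max 211; n r>.1: 52 bright n 171
26 59 rmax 0.107 y 0.084..0.093 gray med 205 max 246; n r>.1: 42 bright n 44
30 216 rmax 0.107 y 0.084..0.099 gray med 243 max 246; n r>.1: 149 bright n 149
34 796 rmax 0.107 y 0.084..0.099 gray med 191 max 247; n r>.1: 284 bright n 669
38 68 rmax 0.092 y 0.084..0.091 gray med 103 max 216; n r>.1: 0 bright n 9
42 77 rmax 0.092 y 0.084..0.087 gray med 100 max 169; n r>.1: 0 bright n 4
46 82 rmax 0.091 y 0.084..0.087 gray med 104 max 164; n r>.1: 0 bright n 1
50 94 rmax 0.092 y 0.084..0.087 gray med 108 max 223; n r>.1: 0 bright n 6
54 88 rmax 0.092 y 0.084..0.087 gray med 78 max 118; n r>.1: 0 bright n 0
```

```bash
python3 - <<'E'
from ang import *
for n in("side4","wrist4","side5","wrist5"):
    c=dict(np.load(n+".npz"));r,t,y=pol(c);m=(c["depth"]>0)&(r>.094)&(r<.11)&(y>.082)&(y<.11)
    for s,q in(("pointer",m&(t<27.5)&(t>-5)),("clip",m&(t>27.5)&(t<42))):
        if q.sum(): print(n,s,q.sum(),"ang pct",np.percentile(t[q],[2,25,50,75,98]).round(1),"mid r %.3f y %.3f"%(np.median(r[q]),np.median(y[q])))
E
```

```text
side4 pointer 3 ang pct [1.5 1.8 2.1 2.5 2.9] mid r 0.102 y 0.082
side4 clip 61 ang pct [29.7 32.  34.3 36.2 37.7] mid r 0.104 y 0.091
wrist4 clip 134 ang pct [28.9 33.4 35.9 36.4 37.1] mid r 0.105 y 0.089
side5 clip 64 ang pct [29.5 31.8 34.2 36.5 37.9] mid r 0.104 y 0.092
wrist5 clip 635 ang pct [28.9 33.1 36.  36.5 37.1] mid r 0.105 y 0.088
```

```bash
python3 - <<'E'
from ang import *
for n in("side4","wrist4","side5","wrist5"):
    c=dict(np.load(n+".npz"));r,t,y=pol(c);g=c["pixels"].min(-1)
    for ya in np.arange(.072,.1,.004):
        for r0,r1 in((.086,.094),(.094,.102),(.102,.115)):
            q=(c["depth"]>0)&(r>r0)&(r<r1)&(y>ya)&(y<ya+.004)&(t<27.5)&(t>-6)&(g>85)
            if q.sum()>2: print(n,"y%.3f r%.3f"%(ya,r0),q.sum(),np.percentile(t[q],[5,50,95]).round(1),int(np.median(g[q])))
E
```

```text
side4 y0.072 r0.086 6 [-3.3  2.8  4. ] 98
side4 y0.072 r0.094 7 [-4.7  2.8  3.8] 93
side4 y0.072 r0.102 26 [-5.1  0.   4.8] 106
side4 y0.076 r0.086 4 [-3.7  1.2  3.5] 100
side4 y0.076 r0.094 8 [-3.3  2.9  5.3] 106
side4 y0.076 r0.102 8 [-5.3  0.9  5.1] 96
side4 y0.080 r0.086 5 [ 2.   4.7 19.4] 90
side4 y0.080 r0.094 8 [-0.2  3.   3.7] 104
side4 y0.080 r0.102 4 [1.6 2.3 2.9] 105
side4 y0.084 r0.086 6 [ 1.7 15.  25.6] 97
side4 y0.092 r0.086 5 [1.  2.4 3.7] 117
wrist4 y0.072 r0.086 18 [2.  2.7 3.7] 148
wrist4 y0.072 r0.094 18 [1.7 2.5 3.2] 148
wrist4 y0.072 r0.102 30 [1.8 2.3 2.9] 148
wrist4 y0.076 r0.086 15 [0.3 1.7 2.9] 140
wrist4 y0.076 r0.094 18 [0.3 1.1 3. ] 132
wrist4 y0.076 r0.102 30 [-0.4  0.6  2. ] 124
wrist4 y0.080 r0.094 10 [0.7 1.2 2.5] 168
wrist4 y0.080 r0.102 4 [0.9 1.  1.5] 164
wrist4 y0.092 r0.086 7 [1.  1.2 3. ] 152
wrist4 y0.096 r0.086 3 [1.2 2.1 2.5] 109
side5 y0.072 r0.086 10 [-5.5 -3.6 -0.9] 126
side5 y0.072 r0.094 13 [-4.6 -1.6 25. ] 140
side5 y0.072 r0.102 21 [-5.3 -2.9 -0.7] 134
side5 y0.076 r0.086 3 [-2.4 21.2 22.4] 93
side5 y0.076 r0.094 6 [-4.8  8.3 25.6] 134
side5 y0.076 r0.102 8 [-5.6 -1.7 22.8] 131
side5 y0.080 r0.086 7 [14.1 22.  24.7] 100
side5 y0.080 r0.094 9 [21.  23.2 24.7] 103
side5 y0.080 r0.102 5 [21.7 23.4 24.1] 107
side5 y0.084 r0.086 8 [15.6 20.2 26.4] 105
side5 y0.092 r0.086 8 [22.3 24.5 26.5] 111
wrist5 y0.072 r0.086 81 [23.6 24.3 24.9] 120
wrist5 y0.072 r0.094 84 [23.3 24.1 24.7] 119
wrist5 y0.072 r0.102 142 [23.1 23.6 24.3] 121
wrist5 y0.076 r0.086 81 [21.6 23.3 24.7] 117
wrist5 y0.076 r0.094 87 [21.6 22.6 24.2] 115
wrist5 y0.076 r0.102 127 [21.3 22.3 23.4] 103
wrist5 y0.080 r0.086 27 [23.6 24.3 25.6] 129
wrist5 y0.080 r0.094 28 [22.1 23.1 24.4] 149
wrist5 y0.080 r0.102 14 [20.2 22.5 23.1] 151
wrist5 y0.084 r0.086 18 [ 3.6 17.4 24.1] 129
wrist5 y0.092 r0.086 5 [23.5 23.9 24.2] 144
```

```bash
python3 -m jog '[{"dp":[0,0.3,-0.5],"twist":0,"fingers":0},{"dp":[0,0.7,-0.9],"twist":0,"fingers":0},{"dp":[0,1.1,-1.3],"twist":0,"fingers":0},{"dp":[0,1.6,-1.7],"twist":0,"fingers":0},{"dp":[0,1.6,-1.7],"twist":0,"fingers":0},{"dp":[0,1.6,-1.7],"twist":0,"fingers":0},{"dp":[0,1.6,-1.7],"twist":0,"fingers":0},{"dp":[0,1.6,-1.7],"twist":0,"fingers":0}]' 40
python3 - <<'E'
from ang import *
o=env.get_obs();p=np.array(o["tool_pos"])-[.4769,-.1942,.1516];h,z=p@X,p[2]
print("theta from z",np.arcsin(.2768+z/.1301)-.2805,"from h",np.arccos(.9609-h/.1301)-.2805,h,z)
for n in("side","wrist"):
    c=cam(n);np.savez(n+"6.npz",**c);r,t,y=pol(c);g=c["pixels"].min(-1)
    for ya,yb in((.072,.080),(.08,.084),(.084,.09),(.09,.104)):
        q=(c["depth"]>0)&(r>.094)&(r<.112)&(y>ya)&(y<yb)&(t<45)&(t>20)&(g>85)
        if q.sum()>2: print(n,ya,q.sum(),np.percentile(t[q],[3,25,50,75,97]).round(1))
# basket check
c=dict(np.load("side6.npz"));d=cloud(c)-[.638,.058,.269];q=(np.linalg.norm(d,axis=-1)<.055)&(c["pixels"].max(-1)<60);print("grip offset",np.median(d[q],0),q.sum())
E
```

```text
time_s: 17.4
tool_pos: [0.513, -0.1887, 0.2136]
tool_rot: [-179.3, -0.1, 99.0]
force: [-14.3, -2.6, -0.6]
grip_width: 0.0088
grasp_force: 40.0
theta from z 0.5721488354177329 from h 0.5426534071608611 0.03655651035746445 0.061956996643264706
side 0.072 5 [30.3 32.  33.5 33.6 33.8]
side 0.084 21 [30.5 32.7 35.6 37.2 37.7]
side 0.09 42 [29.9 32.  33.9 36.  37.4]
wrist 0.072 345 [31.5 32.3 33.2 33.8 34.3]
wrist 0.08 64 [30.9 32.4 33.1 34.5 36.3]
wrist 0.084 328 [29.3 33.6 36.1 36.5 37.1]
wrist 0.09 171 [29.3 33.4 36.1 36.5 36.9]
grip offset [-0.00283659  0.0054809   0.00142321] 168
```

```bash
python3 -m jog '[{"dp":[0,0,0],"twist":0,"fingers":0},{"dp":[0,0,0],"twist":0,"fingers":0},{"dp":[0,0,0],"twist":0,"fingers":0},{"dp":[0,0,0],"twist":0,"fingers":0},{"dp":[0,0,0],"twist":0,"fingers":0},{"dp":[0,0,0],"twist":0,"fingers":0}]' 40
python3 - <<'E'
from ang import *
print(np.abs(env.get_obs()["joint_velocities"]).max(), env.get_obs()["tool_pos"])
c=cam("wrist");r,t,y=pol(c);g=c["pixels"].min(-1)
q=(c["depth"]>0)&(r>.094)&(r<.112)&(y>.072)&(y<.08)&(t<45)&(t>20)&(g>85);print(np.percentile(t[q],[3,50,97]))
print(env.sign_off())
E
```

```text
time_s: 18.25
tool_pos: [0.513, -0.1887, 0.2135]
tool_rot: [-179.3, -0.1, 99.0]
force: [-14.3, -1.8, 0.6]
grip_width: 0.0087
grasp_force: 40.0
0.09872826512177794 [ 0.51302487 -0.18866255  0.213525  ]
[31.33049766 33.20566169 34.27976161]
the job is handed in; nothing more can be done
None
```

The basket hangs free on the drain stand's hook, and the gripper is holding the lid still with its pointer about 1 mm from the centre of the marker clip (tolerance 7 mm); I handed the job in at about 18 s of the 48 s allowed, and no verdict came back.

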